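# Load the jar shaker and close its keeper bar

## Robot

A 7-joint arm with a two-finger parallel gripper is mounted at the origin on the work surface; the furniture and walls round the work are solid. World frame = base frame: x ahead of the robot, y to its left, z up, the work surface at z = 0. Lengths are in m, angles in rad, forces in N, time in s.
With the tool pointing down it reaches from about 0.4 to 0.85 m from the base axis. Payload 4.4 kg.
Tool frame: the origin (TCP) lies on the centre line of the jaws, within the pads' length; the fingertips stand 19 mm ahead of it and the grasp point (between the pads) is the TCP (nose_length is the z of the fingertips in the tool frame, in m); z points along the fingers, y is the line along which they close (so a half turn about z gives the same grasp; the last joint's range is limited). The gripper opens to 94 mm and grips with 3 to 60 N. Pads are 16 mm wide; open, the fingers measure 119 mm over their backs; the gripper's body (75 mm by 177 mm) begins 78 mm behind the grasp point.
Start: joints at [-1.237, 0.628, 0.038, 1.517, -0.027, 0.996, -0.02], TCP at [0.253, 0.599, 0.224] pointing down, gripper open.
Joint ranges: [-3.06, 3.06], [-0.37, 2.12], [-1.25, 1.32], [0.18, 2.47], [-1.1, 4.24], [0.23, 1.98], [-2.94, 2.94]. Speed limits (rad/s): [2.57, 2.57, 3.14, 3.14, 3.14, 3.14, 3.14].

## Interface

Orientations are given as a 3x3 rotation matrix whose columns are the frame's x, y, z axes.
In Python, from plant import * gives the robot as it stands. Calls block until the motion is done:
- move_ptp(position, orientation): joint-space move of the TCP to a pose.
- line_to(position, v=0.15, orientation=None, guard=None): straight line of the TCP; orientation=None keeps the orientation; v is the mean speed in m/s. With guard (N) it stops when the force on the tool has changed by that much, and returns True; else False.
- move_j(angles): joint-space move.
- open_jaws() and close(force=None): open the fingers fully, or close them until they stop; force is the grip in N (None keeps the last).
- pause(seconds).
- solve_ik(position, orientation): joint angles nearest the present ones, or None.
- grab_frame(name): name is "side" or "top" or "wrist"; returns a dict with "frame" (384x512x3 uint8, blue, green, red), "fx", "fy", "cx", "cy" (pixels), "world_to_cam" (4x4, takes a point from world to camera coordinates). Camera axes: x right, y down, z forward; pixel columns grow to the right and rows downward; lengths in m; the calibration is good to about 2 mm. The wrist camera is an equidistant fisheye: a pixel r from the principal point sees the ray r / f radians off the axis. A picture is of the moment at which its call begins. There is no depth.
A pose or a line that the arm cannot do raises IKError and nothing moves.
- finish_job(): hands the job in; it is judged then, once.
Readings, each from a call of its own:
- read_time(): time.
- read_qpos(): joint angles.
- read_joint_vel(): joint speeds.
- read_effort(): joint torques, N m.
- read_eef_pos(): TCP position.
- read_tool_rot(): TCP orientation.
- read_force(): force on the tool from outside, world axes, zero at the start.
- read_torque(): the same for the moment, N m.
- read_opening(): finger opening in m.
- read_finger_force(): force on a finger pad.
Only numpy, scipy, OpenCV 4.12 (cv2) and the standard library are available. Lean on these libraries where they do the work, as an engineer would, in place of code of your own. Each camera call takes 0.05 s, during which the arm holds its last target. There are 200 camera calls.

## Task

Load the sloping jar shaker: stand the small sample jar, lid up, fully home in the shaker's black nest. Then lift the keeper bar out of its parking fork, swing it about the bolt it hangs on and let its slot down over the second bolt, so that the bar lies flat across the jar's lid with both bolts through it. Work gently, do not jam the jar or the bar down hard, leave the other things on the bench standing where they are, and let go at the end.

Things in the scene. Friction and masses are not known exactly. Their poses are not given: they have to be found in the camera images.
- shaker_table: Sloping 160 x 164 mm grey table on the white wedge-shaped jar shaker, fixed on the bench. Origin: centre of the floor of its round black nest (bore 53 mm, outside 61, rim 12 mm above that floor). z is square to the table, 25 deg off vertical, leaning to its low front edge; x straight uphill; y level, to the left seen from the front. Table face at z -4 mm, from x -113 to +47, y -82 to +82; nest floor 88 mm above the bench.
- first_bolt_seat (a point): Upright 8 mm bolt left of the nest, square to the table, on which the bar's eye hangs. The point is on its axis, level with the top of its 19 mm wide spacer tube (52 mm above the nest floor), on which the eye rests. Its nut is backed off: the 20 mm washer's underside is 44 mm above the point, nut top 54 mm. Axes as the table.
- second_bolt_tip (a point): Tip of the second bolt, right of the nest and square to the table, no nut: 8 mm thick with a 5 mm tapered nose. The point is 20 mm above the top of its 19 mm wide spacer tube; with the bar flat on the jar's lid the tip stands 13 mm above the strap. Axes as the table.
- fork_seat (a point): Parking fork at the low front of the table: an upright whose seat carries the parked bar between two ears, 30 mm apart, 9 mm higher than the seat. The point is the seat's centre, level with the spacer tops. Axes as the table.
- jar_mid (a point): Loose sample jar: glass, flat white lid, 53 mm tall; body 48 mm across, lid (top 9 mm) 50 mm; 55 to 140 g. The point is its centre, 26.5 mm above its base; z along its axis toward the lid. Starts upright on the bench right of the shaker, in one of four places that it swaps with the beaker, brown dropper bottle and flask. Goes in the nest, its base on the nest's floor.
- bar_grip (a point): Upright black grip on the keeper bar (loose steel strap 24 mm wide, 6 thick, 164 long, about 160 g): 40 mm long along the bar, 10 thick, 30 tall, half-way from eye to slot. The point is its centre, 15 mm above the strap's top. x along the bar from eye to slot, z up out of the strap. Parked, the slot points downhill; closing is an 80 deg swing counter-clockwise from above, over the jar to the second bolt.
- bar_eye (a point): Centre of the bar's eye, a round 12 mm hole, half-way through the strap. It hangs loosely on the first bolt: the bar can swing about that bolt, tip a little and be raised along it by 38 mm, until it meets the washer. Axes as bar_grip.
- bar_slot (a point): Centre of the bar's closed slot, 12 mm wide and 29 mm long along the bar, 124 mm from the eye, half-way through the strap. Axes as bar_grip.
- beaker_mid (a point): Bystander, to be left alone: clear beaker, 55 mm across, 62 mm tall; loose. The point is its centre, half-way up.
- dropper_mid (a point): Bystander, to be left alone: brown dropper bottle, 33 mm across, 104 mm tall, narrow above 66 mm; loose. The point is its centre, half-way up.
- flask_mid (a point): Bystander, to be left alone: small conical flask, 64 mm across at the foot, narrowing upward to a 25 mm neck, 100 mm tall; loose. The point is its centre, half-way up.
- wash_bottle_mid (a point): Bystander, to be left alone: soft white wash bottle, body 72 mm across, 215 mm tall with a bent red spout that reaches 60 mm from its axis; it stands between the jar's places and the shaker; loose. The point is its centre, 100 mm up.
- dish_mid (a point): Bystander, to be left alone: covered Petri dish, 61 mm across, 16 mm tall; loose. The point is its centre, half-way up.
- bulb_bottle_mid (a point): Bystander, to be left alone: white dropper bottle with a red bulb, 33 mm across, 104 mm tall; loose. The point is its centre, half-way up.
- white_bottle_mid (a point): Bystander, to be left alone: white reagent bottle, 84 mm across, 169 mm tall; loose. The point is its centre, 85 mm up.
Things that resemble listed ones, but are neither listed nor needed, are in the scene too. What is shaped like the part that bears jar_mid but purple is not meant.

How it is judged:
On the way:
1. the jar stands lid up, fully home in the shaker's nest (x of jar_mid in the frame of shaker_table between -0.006 and 0.006 m and y of jar_mid in the frame of shaker_table between -0.006 and 0.006 m and z of jar_mid in the frame of shaker_table between 0.0235 and 0.0295 m and angle between the z axis of jar_mid and the z axis of shaker_table, either way round below 0.08 rad and angle between jar_mid's own z axis and vertical below 0.75 rad), for 0.3 s.
At the end, for the whole second after the job is handed in: Jar lid up in the nest: centre within 6 mm of its axis, within 3 mm of fully home, square to 4.5 deg. Bar flat on the lid (4 deg), eye on the first bolt, slot down over the second (6 mm across, 12 mm along the bar). Both at rest (all of step 1 and x of bar_slot in the frame of shaker_table between -0.006 and 0.006 m and y of bar_slot in the frame of shaker_table between -0.074 and -0.05 m and z of bar_slot in the frame of shaker_table between 0.051 and 0.061 m and x of bar_eye in the frame of shaker_table between -0.006 and 0.006 m and y of bar_eye in the frame of shaker_table between 0.056 and 0.068 m and z of bar_eye in the frame of shaker_table between 0.051 and 0.061 m and angle between the z axis of bar_grip and the z axis of shaker_table, either way round below 0.07 rad and linear speed of each of jar, bar below 0.02 m/s); the robot touches nothing.
It fails at once if a bystander is shifted by more than 25 mm or tipped (distance of any of beaker_mid, dropper_mid, flask_mid, wash_bottle_mid, dish_mid, bulb_bottle_mid, white_bottle_mid from where it was at the start of the episode above 0.025 m or angle between any of beaker_mid, dropper_mid, flask_mid, wash_bottle_mid, dish_mid, bulb_bottle_mid, white_bottle_mid's own z axis and vertical above 0.35 rad).
It fails at once if the jar is jammed or dropped into the nest, or the bar rammed onto jar or shaker, with more than 80 N (contact force between any of jar, bar and shaker_table above 80 N or contact force between bar and jar above 80 N).
It fails at once if the jar is knocked over (angle between jar_mid's own z axis and vertical above 1.2 rad).
It also fails if it takes over 56 s, if anything falls off the work surface, if the arm or the gripper's body presses on something with over 40 N, if the wrist force passes 120 N, or if a joint passes its speed limit or range.

## Working session

There is one attempt and no reset: what is moved stays moved. The work goes in short steps, each a Python script; the robot and the scene stay as the last script left them, time stands still between calls to the robot, and variables do not carry over. Pictures are saved under pics/ and viewed, at most 10 in all, crops included, and the job is handed in when it is done.

```bash
ls; mkdir -p pics
python3 - <<'E'
from plant import *
import cv2,numpy as np
for n in ("side","top"):
    f=grab_frame(n); cv2.imwrite(f"pics/{n}0.png",f["frame"]); np.savez(f"pics/{n}0.npz",**{k:v for k,v in f.items()})
    print(n,f["fx"],f["fy"],f["cx"],f["cy"]);print(np.round(np.linalg.inv(f["world_to_cam"]),3))
a=cv2.imread("pics/side0.png");b=cv2.imread("pics/top0.png")
print(read_time())
E
```

```text
pics
side 354.09281856502594 354.09281856502594 246.01454845213098 196.8271794456646
[[-0.995 -0.046  0.09   0.453]
 [-0.101  0.419 -0.902  0.878]
 [ 0.004 -0.907 -0.422  0.561]
 [ 0.     0.     0.     1.   ]]
top 481.3767771276401 481.3767771276401 257.7228257857095 201.32884808317516
[[ 2.000e-03 -9.970e-01  7.300e-02  4.330e-01]
 [-1.000e+00 -1.000e-03  1.200e-02 -5.200e-02]
 [-1.200e-02 -7.300e-02 -9.970e-01  1.571e+00]
 [ 0.000e+00  0.000e+00  0.000e+00  1.000e+00]]
0.1
```

View pics/side0.png

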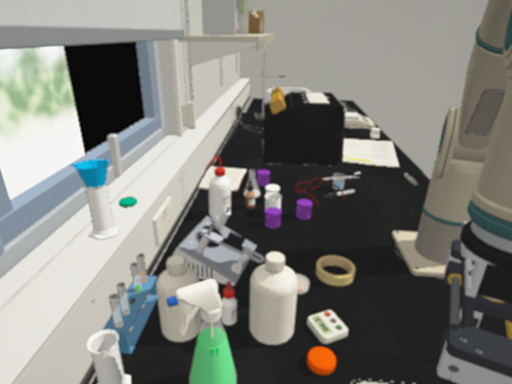

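View pics/top0.png

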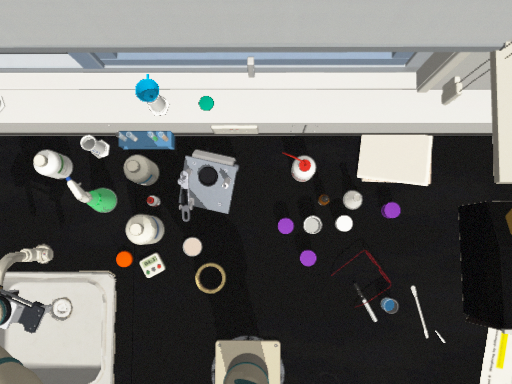

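Run:
```python
import cv2,numpy as np
a=cv2.imread("pics/side0.png");b=cv2.imread("pics/top0.png")
r=lambda im,x,y,w,h:cv2.resize(im[y:y+h,x:x+w],(400,300),interpolation=cv2.INTER_CUBIC)
cv2.imwrite("pics/c0.png",np.vstack([np.hstack([r(b,170,145,80,60+0),r(b,270,175,128,96)]),np.hstack([r(a,170,210,100,75),r(a,200,150,120,90)])]))
```

```text
(no output)
```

View pics/c0.png

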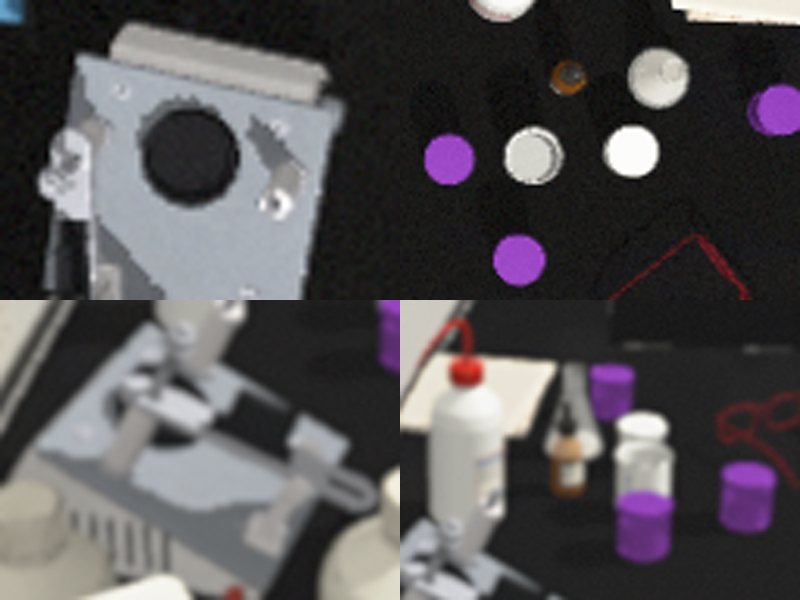

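Top view candidates: white lid at (344,223) is opaque, flat and 50 mm, so it is the jar. (313,225) is the transparent beaker with a rim, (352,199) the flask with a neck, (322,200) the brown dropper bottle, and (286,226), (308,258) and (391,210) are purple decoys. The crop confirms this. The shaker nest is at (208,176), second bolt tip about (225,186), bar parked on the left.

```bash
cat > h.py <<'E'
import numpy as np,cv2
from scipy.optimize import least_squares
from scipy.spatial.transform import Rotation as Ro
T25=np.deg2rad(25)
def shaker(x,y,yaw):
    M=np.eye(4);M[:3,:3]=(Ro.from_euler('z',yaw)*Ro.from_euler('y',-T25)).as_matrix();M[:3,3]=x,y,.088;return M
def tf(M,p): return np.atleast_2d(p)@M[:3,:3].T+M[:3,3]
def proj(f,p,fish=False):
    c=tf(f["world_to_cam"],p)
    if fish:
        r=np.hypot(c[:,0],c[:,1]);s=np.arctan2(r,c[:,2])/np.maximum(r,1e-9)
        return np.c_[f["cx"]+f["fx"]*s*c[:,0],f["cy"]+f["fy"]*s*c[:,1]]
    return np.c_[f["cx"]+f["fx"]*c[:,0]/c[:,2],f["cy"]+f["fy"]*c[:,1]/c[:,2]]
def ray(f,uv,z,fish=False):
    d=np.array([(uv[0]-f["cx"])/f["fx"],(uv[1]-f["cy"])/f["fy"],1.])
    if fish:
        t=np.hypot(d[0],d[1]);d=np.array([*(d[:2]/t*np.sin(t)),np.cos(t)])
    W=np.linalg.inv(f["world_to_cam"]);d=W[:3,:3]@d;o=W[:3,3]
    return o+d*(z-o[2])/d[2]
def load(n): return {k:v for k,v in np.load(f"pics/{n}.npz").items()}
E
python3 - <<'E'
from h import *
f=load("top0");im=f["frame"]
P=np.array([[.047,.082,-.004],[.047,-.082,-.004],[0,0,.012],[0,-.062,.072]])
uv=np.array([[185.6,156],[238.6,165],[207.8,176],[225,186]])
s=least_squares(lambda q:(proj(f,tf(shaker(*q),P))-uv).ravel(),[.5,.13,-.17]);print(s.x,s.fun.reshape(-1,2).round(1))
h=cv2.cvtColor(im,cv2.COLOR_BGR2HSV);m=((h[...,1]<40)&(h[...,2]>150)).astype('uint8')
n,l,st,c=cv2.connectedComponentsWithStats(m[212:236,330:358]);print(st,c+[330,212])
for nm,u,z in(("jar",(344.2,223),.053),("beaker",(312.6,224.6),.062),("flask",(352.6,199),.05),("drop",(322.5,200),.1),("wash",(303,168),.2),("dish",(192,246),.016),("white",(145,229),.169),("bulb",(153,200),.1),("w2",(140,170),.15)): print(nm,ray(f,u,z).round(3))
f2=load("side0")
for u in proj(f2,tf(shaker(*s.x),[[0,-.062,.072],[0,.062,.106],[-.113,-.082,-.004]])): print(u)
E
```

```text
[ 0.62287632  0.11703106 -0.18453986] [[-0.2 -0.5]
 [-1.   0.2]
 [ 0.8  0.2]
 [ 0.4  0.1]]
[[  0   0  28  24 459]
 [  6   4  17  16 213]] [[343.30065359 223.69498911]
 [343.92957746 223.07981221]]
jar [ 0.476 -0.305  0.053]
beaker [ 0.47  -0.205  0.062]
flask [ 0.552 -0.333  0.05 ]
drop [ 0.545 -0.232  0.1  ]
wash [ 0.629 -0.164  0.2  ]
dish [0.402 0.179 0.016]
white [0.454 0.294 0.169]
bulb [0.544 0.288 0.1  ]
w2 [0.63  0.317 0.15 ]
[227.85216552 205.05993964]
[215.64577311 216.95686959]
[255.29117571 243.4945497 ]
```

```bash
cat >> h.py <<'E'
def toolR(z,y):
    z=np.array(z,float);z/=np.linalg.norm(z);y=np.array(y,float);y=y-z*(y@z);y/=np.linalg.norm(y)
    return np.c_[np.cross(y,z),y,z]
E
python3 - <<'E'
from plant import *
from h import *
S=shaker(.6229,.117,-.1845);X,Y,Z=S[:3,:3].T
def chk(n,p,R):
    q=solve_ik(p,R);print(n,np.round(p,3),None if q is None else np.round(q,2))
for sg in(1,-1):
    for k in (.045,.2,.25): chk(f"nest{sg}{k}",tf(S,[0,0,k])[0],toolR(-Z,sg*X))
    for a in(0,40,80):
        t=np.deg2rad(a-80);d=Ro.from_euler('z',t).apply([0,-1,0]);p=np.array([0,.062,.082])+.062*d
        by=np.cross([0,0,1],d)
        for up in(0,.028,.12): chk(f"bar{sg},{a},{up}",tf(S,p+[0,0,up])[0],toolR(-Z,sg*S[:3,:3]@by))
    for z in (.04,.35): chk(f"jar{sg}{z}",[.476,-.305,z],toolR([0,0,-1],[.17*sg,.98*sg,0]))
E
```

```text
nest10.045 [0.604 0.12  0.129] [-0.27  0.6  -0.14  2.1   1.37  0.31 -1.86]
nest10.2 [0.54  0.133 0.269] [-0.93  0.34  0.63  2.11  0.07  0.38 -0.61]
nest10.25 [0.519 0.136 0.315] [-1.04  0.24  0.69  2.08  0.16  0.51 -0.71]
bar1,0,0 [0.544 0.184 0.137] [ 0.12  0.79 -1.06  2.16  1.52  0.99  2.78]
bar1,0,0.028 [0.532 0.186 0.162] [ 0.12  0.72 -1.06  2.16  1.45  0.96  2.82]
bar1,0,0.12 [0.494 0.193 0.245] [-1.32  0.46  0.97  2.18 -0.35  0.35 -1.74]
bar1,40,0 [0.556 0.144 0.145] [-0.49  0.54  0.04  2.19  1.31  0.24 -2.6 ]
bar1,40,0.028 [0.544 0.146 0.171] [-0.51  0.48  0.04  2.19  1.11  0.27 -2.4 ]
bar1,40,0.12 [0.506 0.154 0.254] [-1.12  0.37  0.78  2.18 -0.04  0.33 -1.27]
bar1,80,0 [0.589 0.123 0.162] [-0.42  0.53  0.04  2.11  1.02  0.25 -1.54]
bar1,80,0.028 [0.577 0.126 0.188] [-0.92  0.59  0.77  2.13 -0.86  0.25  0.3 ]
bar1,80,0.12 [0.539 0.133 0.271] [-0.93  0.34  0.63  2.11  0.07  0.38 -0.62]
jar10.04 [ 0.476 -0.305  0.04 ] [ 0.68  0.78 -0.25  1.89  0.36  0.51  1.58]
jar10.35 [ 0.476 -0.305  0.35 ] [ 0.01  0.49  0.81  1.59 -0.37  1.23  2.29]
nest-10.045 [0.604 0.12  0.129] [-0.27  0.
[... 329 characters left out ...]
0.07]
bar-1,0,0.12 [0.494 0.193 0.245] [-0.86  0.32  0.3   2.17  0.56  0.41  0.48]
bar-1,40,0 [0.556 0.144 0.145] [-0.49  0.54  0.04  2.19  1.31  0.24  0.54]
bar-1,40,0.028 [0.544 0.146 0.171] [-0.51  0.48  0.04  2.19  1.11  0.27  0.74]
bar-1,40,0.12 [0.506 0.154 0.254] [-0.62  0.29  0.11  2.17  0.64  0.42  1.18]
bar-1,80,0 [0.589 0.123 0.162] [-0.41  0.53  0.03  2.11  1.04  0.25  1.59]
bar-1,80,0.028 [0.577 0.126 0.188] [-0.4   0.47 -0.01  2.12  0.92  0.31  1.7 ]
bar-1,80,0.12 [0.539 0.133 0.271] [-0.37  0.29 -0.11  2.09  0.65  0.49  1.95]
jar-10.04 [ 0.476 -0.305  0.04 ] [ 0.23  0.83  0.47  1.9  -0.67  0.57 -0.59]
jar-10.35 [ 0.476 -0.305  0.35 ] [-0.09  0.56  1.03  1.59 -0.49  1.27 -0.73]
```

Run:
```python
from plant import *
from h import *
S=shaker(.6229,.117,-.1845);X,Y,Z=S[:3,:3].T
line_to([.253,.599,.38],v=.3)
move_ptp(tf(S,[-.03,0,.25])[0],toolR(-Z,-X))
f=grab_frame("wrist");np.savez("pics/w1.npz",**f)
print(read_time(),read_eef_pos(),f["fx"],f["cx"],f["cy"]);im=f["frame"].copy()
P=[[0,0,.012],[0,-.062,.072],[0,.062,.106],[.047,.082,-.004],[.047,-.082,-.004],[-.113,-.082,-.004]]
print(proj(f,tf(S,P),True).round(0))
cv2.imwrite("pics/w1.png",cv2.resize(im,(800,600),interpolation=cv2.INTER_CUBIC))
```

```text
2.7083 [0.49251549 0.14219779 0.30189034] 297.3186396354542 253.13138150192887 192.44844991252117
[[232. 169.]
 [227. 125.]
 [227. 240.]
 [202. 221.]
 [198. 109.]
 [314. 110.]]
```

View pics/w1.png

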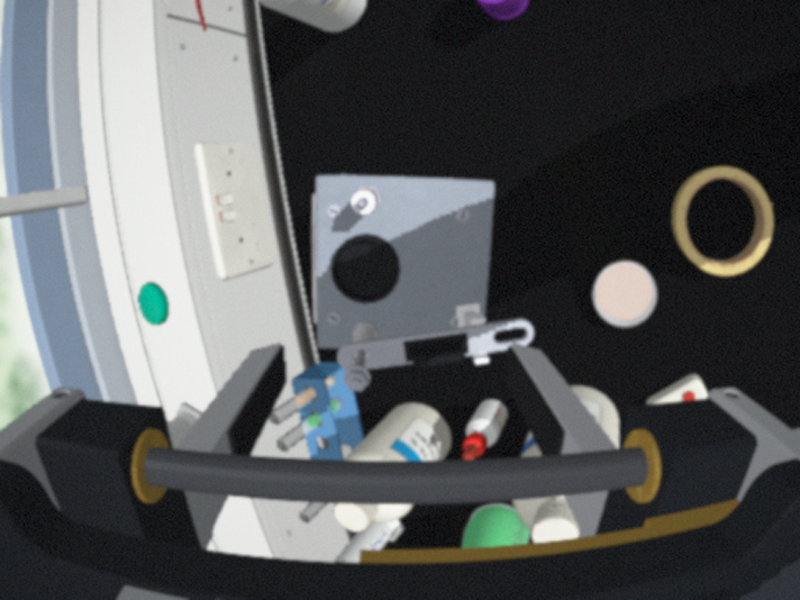

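The wrist view shows the nest at (365,269) in the 800 px picture, second bolt tip at (363,203), nut at (358,377), and table corners at (316,176) and (495,183). The bar is parked through the grip at (437,348), with its slot at (512,335).

Run:
```python
from h import *
w=load("w1");t=load("top0");g=cv2.cvtColor(w["frame"],cv2.COLOR_BGR2GRAY)
m=(g[145:200,205:265]<55).astype('uint8');n,l,st,c=cv2.connectedComponentsWithStats(m);print(st.tolist(),(c+[205,145]).round(1).tolist())
k=1.5625
Pw=np.array([[0,0,.012],[0,-.062,.072],[0,.062,.106],[.047,-.082,-.004],[-.113,-.082,-.004]])
uw=np.array([[365,269],[363,203],[358,377],[316,176],[495,183]])/k
Pt=np.array([[.047,.082,-.004],[.047,-.082,-.004],[0,0,.012],[0,-.062,.072]])
ut=np.array([[185.6,156],[238.6,165],[207.8,176],[225,186]])
rw=lambda q:(proj(w,tf(shaker(*q),Pw),True)-uw).ravel()/300*.25
rt=lambda q:(proj(t,tf(shaker(*q),Pt))-ut).ravel()/481*1.47
for nm,r in(("w",rw),("t",rt),("both",lambda q:np.r_[rw(q),rt(q)])):
    s=least_squares(r,[.62,.117,-.18]);print(nm,s.x.round(4),(s.fun*1000).reshape(-1,2).round(1).tolist())
# bar direction: eye/nut, grip, slot pixels at heights; parked bar
s=least_squares(rw,[.62,.117,-.18]);S=shaker(*s.x)
for a in range(70,91,5):
    d=Ro.from_euler('z',-np.deg2rad(a)).apply([0,-1,0])
    print(a,(proj(w,tf(S,[np.array([0,.062,.088])+.062*d,np.array([0,.062,.058])+.124*d]),True)*k).round(0).tolist())
```

```text
[[0, 0, 60, 55, 1898], [8, 6, 42, 42, 1402]] [[235.1, 172.1], [233.7, 171.9]]
w [ 0.6204  0.1217 -0.2177] [[0.3, 0.1], [-0.6, -0.0], [-0.7, 2.7], [-0.3, -1.3], [0.8, -1.7]]
t [ 0.6229  0.117  -0.1845] [[-0.6, -1.6], [-2.9, 0.6], [2.4, 0.6], [1.1, 0.3]]
both [ 0.6223  0.1189 -0.2041] [[-1.0, -1.5], [-2.7, -2.2], [-1.7, 0.5], [-2.0, -2.3], [-1.2, -4.1], [-1.3, -2.3], [-4.3, 2.9], [0.5, 1.2], [-1.7, 2.1]]
70 [[437.0, 348.0], [508.0, 310.0]]
75 [[439.0, 354.0], [510.0, 323.0]]
80 [[440.0, 361.0], [512.0, 335.0]]
85 [[441.0, 367.0], [512.0, 347.0]]
90 [[441.0, 374.0], [511.0, 359.0]]
```

```bash
cat >> h.py <<'E'
def overlay(f,S,sc,box,fish=True,a=80,bz=.052):
    x0,y0,x1,y1=box;im=cv2.resize(f["frame"][y0:y1,x0:x1],None,fx=sc,fy=sc,interpolation=cv2.INTER_CUBIC)
    t=np.linspace(0,2*np.pi,60);C=lambda c,r,z:np.c_[c[0]+r*np.cos(t),c[1]+r*np.sin(t),0*t+z]
    L=[C((0,0),.0305,.012),C((0,0),.0265,0),C((0,-.062),.004,.067),C((0,-.062),.0095,.052),C((0,.062),.010,.100),
       np.array([[.047,.082,-.004],[.047,-.082,-.004],[-.113,-.082,-.004],[-.113,.082,-.004],[.047,.082,-.004]])]
    th=-np.deg2rad(a);R=Ro.from_euler('z',th).as_matrix()@np.array([[0,1,0],[-1,0,0],[0,0,1.]])
    B=lambda p:np.array(p)@R.T+[0,.062,bz]
    L+=[B([[.042,-.005,.036],[.082,-.005,.036],[.082,.005,.036],[.042,.005,.036],[.042,-.005,.036]]),B([[.1095,-.006,.006],[.1385,-.006,.006],[.1385,.006,.006],[.1095,.006,.006],[.1095,-.006,.006]])]
    for p in L:
        u=(proj(f,tf(S,p),fish)-[x0,y0])*sc+sc/2-.5
        cv2.polylines(im,[np.int32(u*8)],False,(0,255,0),1,cv2.LINE_AA,3)
    return im
E
python3 - <<'E'
from plant import *
from h import *
S=shaker(.6204,.1217,-.21);X,Y,Z=S[:3,:3].T
line_to(tf(S,[-.04,-.03,.19])[0],v=.2)
f=grab_frame("wrist");np.savez("pics/w2.npz",**f)
print(read_time())
cv2.imwrite("pics/w2.png",overlay(f,S,2,(90,30,490,300)))
E
```

```text
3.225
```

View pics/w2.png

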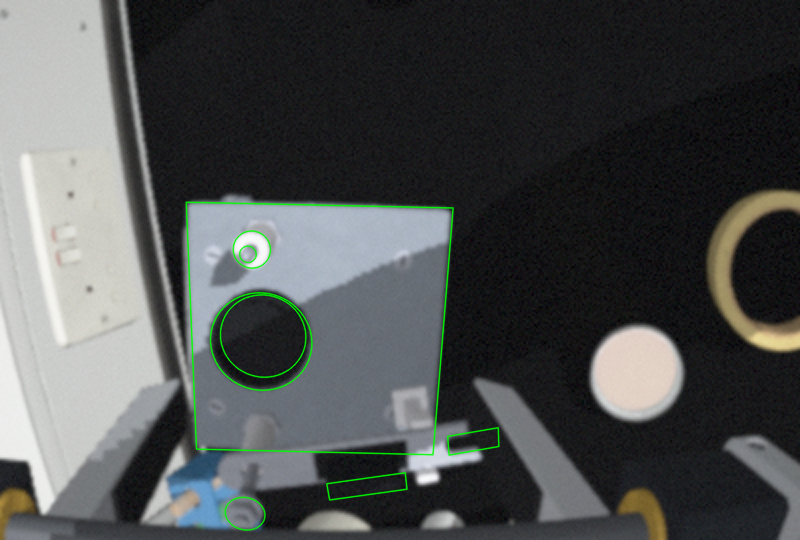

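The overlay fits well: table outline, nest rim (261,341), second bolt and spacer (250,250), nut (244,513). Next I flip the wrist 180° to cancel any hand-eye bias in the calibration.

```bash
cat >> h.py <<'E'
def feats(f,S,fish=True):
    """(nest blob centroid - predicted, spacer-top bright centroid - predicted) in px, and px per m"""
    t=np.linspace(0,2*np.pi,90);C=lambda c,r,z:tf(S,np.c_[c[0]+r*np.cos(t),c[1]+r*np.sin(t),0*t+z])
    g=cv2.cvtColor(f["frame"],cv2.COLOR_BGR2GRAY).astype(int);out=[]
    for L,sel,rad in(([C((0,0),.0305,.012),C((0,0),.0305,-.004)],lambda g:g<60,.036),([C((0,-.062),.0095,.052)],lambda g:g>195,.014)):
        u=np.vstack([proj(f,p,fish) for p in L]);h=cv2.convexHull(np.float32(u*16).round().astype(np.int32))
        m=np.zeros(g.shape,'uint8');cv2.fillPoly(m,[h],1,shift=4)
        D=cv2.dilate(m,np.ones((9,9),'uint8'))if rad>.03 else cv2.dilate(m,np.ones((7,7),'uint8'))
        b=(sel(g)&(D>0))
        if rad<.03: b=cv2.morphologyEx(b.astype('uint8'),cv2.MORPH_CLOSE,np.ones((7,7)))
        y,x=np.nonzero(b);y2,x2=np.nonzero(m);out.append([x.mean()-x2.mean(),y.mean()-y2.mean(),len(x),len(x2)])
    return np.array(out)
E
python3 - <<'E'
from plant import *
from h import *
S=shaker(.6204,.1217,-.21);X,Y,Z=S[:3,:3].T
w=load("w1");Rt=toolR(-Z,-X);p,R=np.array(read_eef_pos()),np.array(read_tool_rot())
w2=load("w2");c=R.T@(np.linalg.inv(w2["world_to_cam"])[:3,3]-p);print("cam in tool",c.round(3))
q=np.array(read_qpos());print(q.round(2))
R3=R@np.diag([-1,-1,1]);cam1=np.linalg.inv(w["world_to_cam"])[:3,3]
tgt=cam1-R3@c;print("tcp3",tgt)
j=solve_ik(tgt,R3);print(j)
if j is not None:
    move_j(j);f=grab_frame("wrist");np.savez("pics/w3.npz",**f);print(read_time())
    for n in("w1","w2","w3","top0"): print(n,feats(load(n),S,n!="top0").round(1).tolist())
E
```

```text
cam in tool [ 0.077 -0.001 -0.158]
[-0.51  0.28  0.06  2.23  0.72  0.36  1.85]
tcp3 [ 0.46580333 -0.00933353  0.302843  ]
[-0.90336764  0.09961274  0.84114558  2.28350707  0.09823556  0.36936848
 -0.34815163]
5.175
w1 [[-0.5, 0.6, 1425.0, 1654.0], [0.0, -0.4, 192.0, 216.0]]
w2 [[-0.7, 0.4, 1856.0, 2147.0], [0.2, -0.1, 247.0, 302.0]]
w3 [[0.7, -0.6, 1482.0, 1715.0], [-1.3, 0.3, 166.0, 229.0]]
top0 [[0.2, -0.3, 284.0, 357.0], [0.7, 0.3, 24.0, 43.0]]
```

Run:
```python
from plant import *
from h import *
R=toolR([0,0,-1],[.17,.98,0]);print(R.round(2).tolist())
p=np.array([.476,-.305,.28])-.07*R[:,0]
move_ptp(p,R)
f=grab_frame("wrist");np.savez("pics/w4.npz",**f);print(read_time())
u=proj(f,[[.476,-.305,.053]],True)[0];print(u)
h=cv2.cvtColor(f["frame"],cv2.COLOR_BGR2HSV);m=((h[...,1]<40)&(h[...,2]>170)).astype('uint8')
n,l,st,c=cv2.connectedComponentsWithStats(m)
for s,cc in zip(st,c):
    if s[4]>200: print(s.tolist(),cc.round(1),ray(f,cc,.053,True).round(4))
a=f["frame"][60:300,100:420].copy();cv2.imwrite("pics/c4.png",np.vstack([cv2.resize(a,(400,300)),cv2.resize(overlay(load("w1"),shaker(.6204,.1217,-.21),3,(200,180,360,270)),(533,300))[:,:400]]))
```

```text
[[-0.99, 0.17, 0.0], [0.17, 0.99, 0.0], [0.0, 0.0, -1.0]]
7.3167
[252.2400368  116.93624764]
[0, 0, 512, 384, 171474] [254.6 182.4] [ 0.562  -0.3166  0.053 ]
[492, 40, 20, 29, 443] [501.7  54. ] [0.4086 0.1322 0.053 ]
[304, 82, 47, 43, 1184] [326.2 104.3] [ 0.474  -0.2066  0.053 ]
[234, 99, 40, 39, 1217] [253.2 117.9] [ 0.4775 -0.3039  0.053 ]
[220, 154, 38, 40, 1160] [238.9 172.9] [ 0.5457 -0.335   0.053 ]
[329, 193, 73, 96, 3761] [364.  234.1] [ 0.6666 -0.1697  0.053 ]
[161, 215, 85, 80, 5076] [208.1 258.3] [ 0.6631 -0.4033  0.053 ]
[103, 220, 75, 65, 2836] [134.9 247.4] [ 0.6302 -0.5131  0.053 ]
[457, 239, 55, 54, 1455] [494.  262.4] [0.7966 0.1216 0.053 ]
[0, 254, 41, 34, 379] [ 17.  268.7] [ 0.6493 -0.8035  0.053 ]
[134, 318, 237, 42, 7123] [245.3 336.9] [ 0.8258 -0.3778  0.053 ]
```

View pics/c4.png

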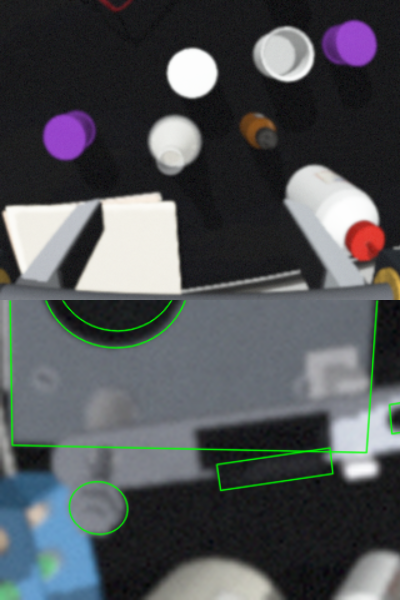

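The enlarged crop confirms the opaque white lid (192,73 in the crop) as the jar, next to the clear beaker (285,53) and the flask (175,142). The bar and nut overlay also agrees with the image. I'll squeeze-centre the jar on two axes, then grip it.

Run:
```python
from plant import *
from h import *
J=np.array([.4775,-.3039,0])
R=lambda a:toolR([0,0,-1],[np.cos(np.deg2rad(a)),np.sin(np.deg2rad(a)),0])
for a in(45,115):
    print(a,[np.round(solve_ik(J+[0,0,z],R(a)),2).tolist() for z in(.28,.042)])
move_ptp(J+[0,0,.28],R(45))
print(line_to(J+[0,0,.044],v=.2,guard=15),read_time())
close(4);print(read_opening(),read_time());open_jaws()
line_to(J+[0,0,.044],orientation=R(115));print(read_time(),np.round(read_qpos(),2))
close(15);print(read_opening(),read_finger_force(),read_eef_pos(),read_time())
```

```text
45 [[0.14, 0.5, 0.58, 1.7, -0.31, 1.04, 1.61], [0.3, 0.8, 0.35, 1.9, -0.51, 0.53, 1.78]]
115 [[0.35, 0.46, 0.25, 1.69, -0.13, 1.01, 2.65], [0.42, 0.78, 0.16, 1.9, -0.24, 0.49, 2.75]]
False 9.1833
0.050070894204748015 9.925
12.125 [ 0.48  0.77  0.06  1.89 -0.09  0.48  2.61]
0.04974867638967551 15.000031292438507 [ 0.47746505 -0.30381983  0.04397077] 12.875
```

Run:
```python
from plant import *
from h import *
S=shaker(.6204,.1217,-.21);X,Y,Z=S[:3,:3].T;R=toolR(-Z,-X)
line_to([.4775,-.3038,.34],v=.25)
move_ptp(tf(S,[0,0,.25])[0],R);print(read_time(),read_opening())
line_to(tf(S,[0,0,.066])[0],v=.15);print(read_time(),np.round(read_qpos(),2))
f0=np.array(read_force())
for z in(.056,.050,.0445):
    g=line_to(tf(S,[0,0,z])[0],v=.03,guard=8)
    p=(np.array(read_eef_pos())-S[:3,3])@S[:3,:3];print(g,p.round(4),((np.array(read_force())-f0)@S[:3,:3]).round(1),read_time())
    if g: break
f=grab_frame("wrist");np.savez("pics/w5.npz",**f)
```

```text
15.8583 0.04998368854217926
17.2333 [-0.26  0.56 -0.2   2.1   1.27  0.37  1.34]
False [-0.0001 -0.      0.0559] [-1.3 -0.3  0.1] 17.7167
False [-0.0002 -0.0001  0.0498] [-0.2 -0.6 -1.1] 18.0667
False [-0.0001 -0.0001  0.0443] [-1.   0.2  0.6] 18.4
```

Run:
```python
from plant import *
from h import *
S=shaker(.6204,.1217,-.21);X,Y,Z=S[:3,:3].T;R=toolR(-Z,-X)
print(line_to(tf(S,[0,0,.0432])[0],v=.02,guard=5),(np.array(read_eef_pos())-S[:3,3])@Z)
open_jaws()
line_to(tf(S,[0,0,.13])[0],v=.2)
line_to(tf(S,[-.04,-.03,.19])[0],v=.2)
f=grab_frame("wrist");np.savez("pics/w6.npz",**f);print(read_time())
h=cv2.cvtColor(f["frame"],cv2.COLOR_BGR2HSV);m=((h[...,1]<40)&(h[...,2]>170)).astype('uint8')
n,l,st,c=cv2.connectedComponentsWithStats(m);print(proj(f,tf(S,[0,0,.053]),True))
for s,cc in zip(st,c):
    if 800<s[4]<8000: print(s.tolist(),cc.round(1))
t=np.linspace(0,6.283,60);u=proj(f,tf(S,np.c_[.025*np.cos(t),.025*np.sin(t),0*t+.053]),True)
im=overlay(f,S,2,(90,30,490,300));cv2.polylines(im,[np.int32((u-[90,30])*16)],True,(0,0,255),1,cv2.LINE_AA,3);cv2.imwrite("pics/c6.png",im)
```

```text
False 0.043647009001663614
20.7083
[[216.82488654 215.67681653]]
[92, 0, 44, 30, 1063] [114.4  12.7]
[184, 134, 129, 53, 3807] [236.2 152.8]
[194, 185, 46, 51, 1713] [217.5 211.3]
[388, 192, 44, 46, 1562] [409.3 214.6]
[251, 224, 79, 49, 1022] [300.3 248.7]
[133, 318, 132, 41, 3006] [193.3 339. ]
```

View pics/c6.png

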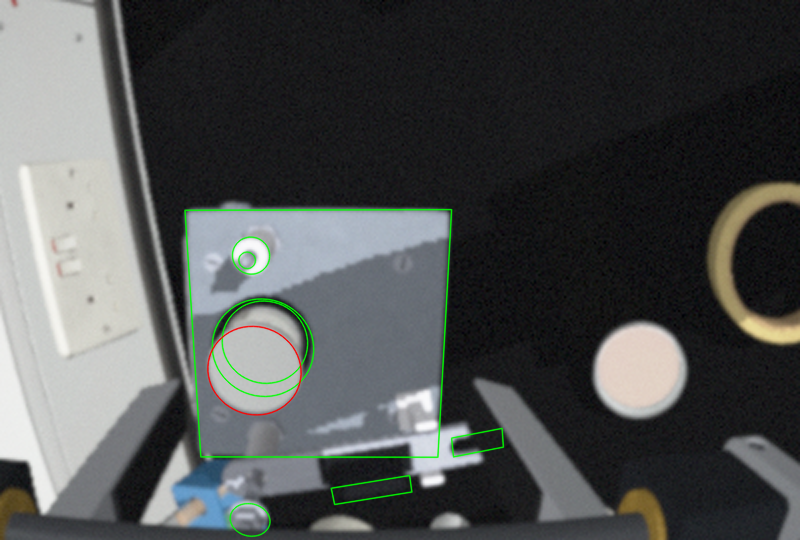

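The jar lid matches the predicted home outline at (254,370), so it is home and centred. Next is the bar.

```bash
cat >> h.py <<'E'
S=shaker(.6204,.1217,-.21);X,Y,Z=S[:3,:3].T
def bar(a,z,r=.062):
    "TCP pose gripping the bar, a deg away from closed, z over nest floor"
    d=Ro.from_euler('z',-np.deg2rad(a)).apply([0,-1,0]);by=np.cross([0,0,1],d)
    return tf(S,np.array([0,.062,z])+r*d)[0],toolR(-Z,-S[:3,:3]@by)
E
python3 - <<'E'
from plant import *
from h import *
loc=lambda:((np.array(read_eef_pos())-S[:3,3])@S[:3,:3]).round(4)
fl=lambda:(np.array(read_force())@S[:3,:3]).round(1)
p,R=bar(80,.17);line_to(p,v=.1,orientation=R);print(read_time(),np.round(read_qpos(),2))
p,_=bar(80,.082);print(line_to(p,v=.12,guard=10),loc(),fl(),read_time())
close(10);print(read_opening(),loc(),fl());close(25);print(fl(),read_opening(),read_time())
for z in(.092,.110):
    print(line_to(bar(80,z)[0],v=.06,guard=15),loc(),fl(),read_time())
f=grab_frame("top");np.savez("pics/t7.npz",**f);f=grab_frame("wrist");np.savez("pics/w7.npz",**f)
E
```

```text
22.2583 [-0.59  0.38 -0.06  2.16  0.88  0.46  0.12]
False [-0.061   0.0512  0.0821] [-1.3 -0.5 -0.2] 23.1417
0.010134295074735204 [-0.0612  0.0514  0.082 ] [-0.1  0.7  0.6]
[-0.7  0.5  0.1] 0.009447965607747744 24.6083
False [-0.061   0.0511  0.0921] [-0.5 -0.2 -0.9] 24.925
False [-0.0609  0.0512  0.1099] [-0.1 -0.3 -1.5] 25.375
```

Run:
```python
from plant import *
from h import *
loc=lambda:((np.array(read_eef_pos())-S[:3,3])@S[:3,:3]).round(4)
fl=lambda:(np.array(read_force())@S[:3,:3]).round(1)
for a in range(70,-1,-10):
    p,R=bar(a,.110);g=line_to(p,v=.04,orientation=R,guard=15);print(a,g,loc(),fl(),read_time())
    if g: break
for n in("top","wrist"): f=grab_frame(n);np.savez(f"pics/{n}8.npz",**f)
w=load("wrist8");t=load("top8")
a=cv2.resize(w["frame"],(512,384));b=overlay(t,S,7,(175,150,250,210),False,a=0,bz=.080)
cv2.imwrite("pics/c8.png",np.vstack([overlay(w,S,2,(110,30,390,180),True,a=0,bz=.080),b[:,:560] if b.shape[1]>=560 else cv2.copyMakeBorder(b,0,0,0,560-b.shape[1],0)])[:600])
```

```text
70 False [-0.0583  0.0408  0.1098] [-0.9  0.4 -1.3] 25.8917
60 False [-0.0538  0.0314  0.11  ] [-1.1  0.8 -0.9] 26.3083
50 False [-0.0477  0.0226  0.11  ] [-0.9 -0.1 -1.3] 26.725
40 False [-0.0401  0.0149  0.11  ] [-0.1  0.1 -2. ] 27.1417
30 False [-0.0313  0.0087  0.11  ] [-1.1  0.1 -1.5] 27.5583
20 False [-0.0216  0.004   0.11  ] [-1.1 -0.5 -1.6] 27.975
10 False [-0.0113  0.0012  0.11  ] [-0.8 -0.6 -1.9] 28.3917
0 False [-6.0e-04  1.0e-04  1.1e-01] [-1.8 -0.6 -0.9] 28.8083
```

View pics/c8.png

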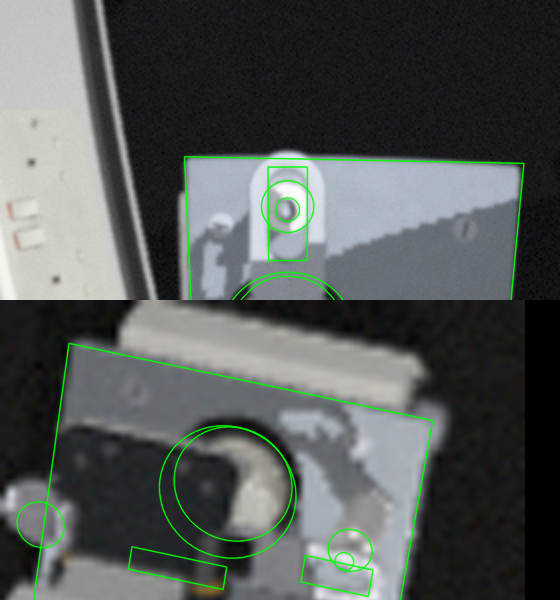

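The slot outline surrounds the bolt tip, which sits centred at (288,210) in the crop. Lowering gently.

Run:
```python
from plant import *
from h import *
loc=lambda:((np.array(read_eef_pos())-S[:3,3])@S[:3,:3]).round(4)
fl=lambda:(np.array(read_force())@S[:3,:3]).round(1)
for z,v in((.100,.04),(.092,.04),(.086,.03),(.0835,.02),(.0825,.02)):
    g=line_to(bar(0,z)[0],v=v,guard=6);print(z,g,loc(),fl(),read_time())
    if g: break
```

```text
0.1 False [-0.0004 -0.0001  0.0996] [-2.4  1.2 -1. ] 29.3083
0.092 False [-0.0002 -0.0001  0.0917] [-0.8  0.8 -1.4] 29.6583
0.086 False [-0.0001 -0.0001  0.0858] [-0.2 -0.1 -0.7] 30.0083
0.0835 False [-0.      0.      0.0835] [-1.   0.6 -2.7] 30.2833
0.0825 False [0.0001 0.0001 0.0832] [-0.7 -0.5  7.4] 30.5333
```

Run:
```python
from plant import *
from h import *
fl=lambda:(np.array(read_force())@S[:3,:3]).round(1)
line_to(bar(0,.0835)[0],v=.02);print(fl())
open_jaws();print(fl())
line_to(tf(S,[0,0,.15])[0],v=.1)
line_to(tf(S,[-.04,-.04,.21])[0],v=.2);pause(.3)
for n in("side","wrist"): f=grab_frame(n);np.savez(f"pics/{n}9.npz",**f)
w=load("wrist9");s=load("side9");print(read_time())
a=overlay(w,S,2,(110,50,390,330),True,a=0,bz=.053)
cv2.imwrite("pics/c9.png",np.hstack([a[:,:430],cv2.resize(s["frame"][205:298,180:240],(360,560),interpolation=cv2.INTER_CUBIC)]))
```

```text
[ 0.5 -0.5 -1.2]
[ 1.   0.2 -1.4]
33.8917
```

View pics/c9.png

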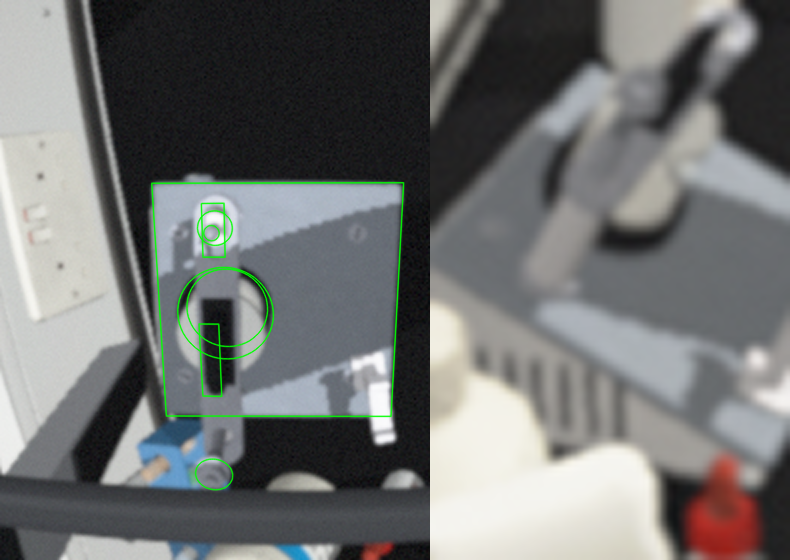

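The slot sits over the bolt tip at (212,232) and the bar lies flat across the lid at (218,330). It has settled about 2 mm downhill, within tolerance. Handing in.

```bash
python3 -c "
from plant import *
print(finish_job(),read_time())"
```

```text
the job is handed in; nothing more can be done
the job is handed in; nothing more can be done
```

The jar is home in the nest, the keeper bar lies across its lid with both bolts through it, and I let go and handed the job in at about 34 s of the 56 s allowed; no verdict came back.

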